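Raise the refill flag of the empty pastry tray

ROBOT

A 6-joint arm with a two-finger parallel gripper is mounted at the origin on the work surface. World frame = base frame: x ahead of the robot, y to its left, z up, the work surface at z = 0. Lengths are in m, angles in rad, forces in N, time in s.
With the tool pointing down it reaches from about 0.35 to 0.85 m from the base axis. Payload 8.1 kg.
Tool frame: the origin (TCP) lies midway between the tips of the shut fingers; the grasp point (between the pads) lies 19 mm behind it; z points along the fingers, x is the direction in which the jaws open and shut, and the axes are right-handed (so a half turn about z gives the same grasp; the last joint's range is limited). The gripper opens to 85 mm and grips with 20 to 120 N. Pads are 22 mm wide; open, the fingers measure 114 mm over their backs; the gripper's body (76 mm by 85 mm) begins 54 mm behind the grasp point. The pads swing forward as they close: fully open they stand 13 mm farther back than shut.
Start: joints at [1.022, 0.13, 1.488, -0, 1.523, -0.085], TCP at [0.268, 0.537, 0.206] pointing down, gripper open.
Joint ranges: [-2.96, 2.96], [-0.89, 2.26], [0.02, 2.5], [-1.34, 4.48], [0, 2.73], [-2.66, 2.66]. Speed limits (rad/s): [2.39, 2.39, 2.79, 3.14, 3.14, 3.14].

INTERFACE

Orientations are given as [roll, pitch, yaw] about the fixed x, y, z axes, in that order (R = Rz(yaw) Ry(pitch) Rx(roll)).
In Python, from bench import bot gives the robot as it stands. The module is installed in compiled form; this text tells all that it offers.
- The arm moves only by the shell command python3 -m pendant 'ROWS' [FORCE]. ROWS is JSON, a list of rows, each an object with "claw": the gripper command: -1 is shut, 1 is fully open, values between are in proportion; "delta_pos": the shift along the tool's x, y, z in mm, a list of three; "angular": the turn, a rotation vector about the tool's x, y, z in rad, a list of three. A call has 1 to 8 rows; each row shifts and turns the commanded pose from where the row before left it, along the tool's axes as they then stand; what a row does not reach is not made up. A row lasts 1/12 s, in which the tool goes at most 41.7 mm and 7.16 degrees, less where a joint would pass 70% of its speed; a pose out of reach is approached as far as the arm can. A call with a gripper value outside its range is refused whole. The fingers move at their own pace and stop on an object; FORCE is the grip in N (left out, the last holds). Time passes only in rows, so rows that do not move let the fingers close. It gives the time, the measured TCP pose, the force and the opening at its end, in the units of the state.
- bot.observe(): the state, without advancing time (a new reading comes with each control period).
- bot.read_camera(name): name is "side" or "top"; returns (picture, depth): 480x640x3 uint8, blue, green, red; 480x640 float32, m along the optical axis (not along the pixel's ray), 0 where there is no reading.
- bot.camera_model(name): a dict with "fx", "fy", "cx", "cy" (pixels), "dist_coeffs" ([k1, k2, p1, p2, k3] as OpenCV has them; the pictures are not rectified), "rvec" (rotation vector, rad) and "tvec" (3), from world to camera coordinates, as OpenCV has them. Camera axes: x right, y down, z forward; pixel columns grow to the right and rows downward; lengths in m; the calibration is good to about 2 mm. A picture is of the moment at which its call begins. camera_model takes no time and is no camera call.
- bot.close_job(): hands the job in, once; it reports no verdict.
The state is a dict: "time_s": time; "qpos": joint angles; "dq": joint speeds; "effort": joint torques, N m; "ee_pos": TCP position; "tool_rot": TCP orientation; "force": force on the tool from outside, world axes, zero at the start; "torque": the same for the moment, N m; "gripper_width": finger opening in m.
Only numpy, scipy, OpenCV 4.12 (cv2) and the standard library are available. Lean on these libraries where they do the work, as an engineer would, in place of code of your own. Each camera call takes 0.05 s, during which the arm holds its last target. There are 200 camera calls.

TASK

Each of the three pastry trays on the bakery counter has a seesaw refill flag at its near end. Press down the yellow-topped tab of the flag that belongs to the empty tray until its red disc is fully up, so that the kitchen sees what to refill, then let go. Leave the flags of the croissant and bun trays lying down.

Things in the scene. Friction and masses are not known exactly. Their poses are not given: they have to be found in the camera images.
- refill_tab (a point): Centre of the top of the empty tray's press tab (black plate, yellow top, 66 x 36 x 5 mm), moving with it. Flag down: the tab rises 29 degrees towards the robot; this point is 76 mm above the counter, 43 mm from the pivot. x points level to the flag and tray (tips up with the flag), y along the pivot. Press straight down here; at the stop the tab's top is 42 mm high at that spot, open counter below.
- refill_flag (a joint): Level pivot of the empty tray's seesaw flag, 50 mm above the counter, between dark cheeks 56 mm wide overall, 64 mm high. Rad: 0 = red disc (56 mm across, centre 80 mm beyond the pivot, tray side) lies level 50 mm high; 0.75 = tab at its stop, sloping 14 degrees down to the robot, disc fully up, centre 105 mm high. Stiff: the tab takes about 3 N, and the flag stays where left.
- croissant_flag (a joint): Pivot of the same kind of flag on the tray with three croissants; 0 = lying down, 0.75 = up. To be left down. The three steel trays (200 x 150 x 24 mm, lined with paper) stand side by side on a thin sage-green mat in any order, about 0.23 m apart, each turned up to 6 degrees, its flag on a bracket at its end nearest the robot.
- bun_flag (a joint): Pivot of the same kind of flag on the tray with four round buns; 0 = lying down, 0.75 = up. To be left down.

How it is judged:
By the outcome, as a careful person would: the job done as asked, in the order asked, and still so for the second after the job is handed in, with the robot touching nothing.
It also fails if it takes over 26 s, if anything falls off the work surface, if the arm or the gripper's body presses on something with over 40 N, if the wrist force passes 120 N, or if a joint passes its speed limit or range.

## Working session

There is one attempt and no reset: what is moved stays moved. The work goes in short steps, Python scripts to look and compute and a shell command to move; the robot and the scene stay as the last step left them, time stands still between calls to the robot, and variables do not carry over. Pictures are saved under pics/ and viewed, about 8 in all and at most 12, crops included, and the job is handed in when it is done.

```bash
mkdir -p pics
python3 - <<'E'
from bench import bot
import cv2,numpy as np
for n in("top","side"):
    p,d=bot.read_camera(n); cv2.imwrite(f"pics/{n}0.png",p); np.save(f"{n}0.npy",d)
    print(n,bot.camera_model(n))
print(bot.observe())
E
```

```text
top {'fx': 548.0721575049542, 'fy': 548.0721575049542, 'cx': 311.6225520914465, 'cy': 237.4886012599882, 'dist_coeffs': array([-0.15625434,  0.        ,  0.        ,  0.        ,  0.        ]), 'rvec': array([ 2.14393374, -2.12689537,  0.18534893]), 'tvec': array([0.01474085, 0.54271011, 0.86824276])}
side {'fx': 539.5811057138376, 'fy': 539.5811057138376, 'cx': 324.033015190546, 'cy': 243.4747924363372, 'dist_coeffs': array([-0.0391304,  0.       ,  0.       ,  0.       ,  0.       ]), 'rvec': array([ 2.23930038, -0.34840481,  0.1533811 ]), 'tvec': array([-0.51085601,  0.20057827,  0.79552469])}
{'time_s': 0.1, 'qpos': array([ 1.02163971e+00,  1.31082958e-01,  1.48918831e+00,  1.75943008e-05,
        1.52298045e+00, -8.53848807e-02]), 'dq': array([-0.00016261, -0.0029629 , -0.00339735, -0.00246738, -0.00081263,
       -0.00014617]), 'effort': array([ 1.39492768e-03, -5.70943809e+01, -5.01947808e+01, -1.50102410e-04,
        8.02087976e-03,  3.81573493e-07]), 'ee_pos': array([0.26807976, 0.53618134, 0.20474111]), 'tool_rot': array([-3.14143366e+00,  1.65152172e-03,  1.10702387e+00]), 'force': array([-0.15945533,  0.62915261,  0.85056916]), 'torque': array([ 0.04216662,  0.00613257, -0.04331834]), 'gripper_width': 0.08540944207144781}
```

View pics/top0.png

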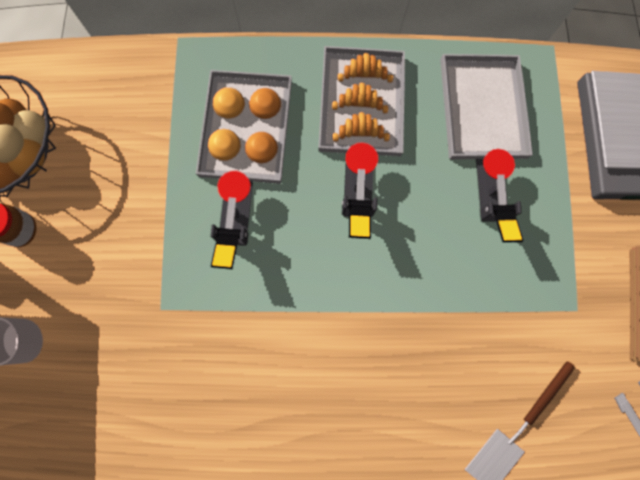

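View pics/side0.png

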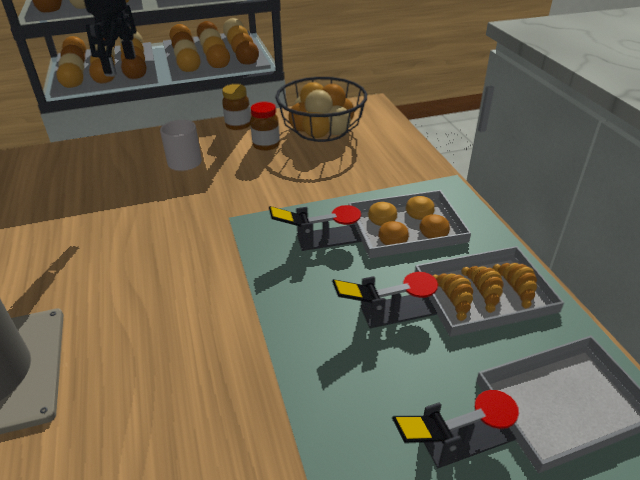

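The empty tray is the rightmost one in the top view. Its tab is at about (510,230) there and (413,428) in the side view, and its disc is at (498,164). All flags are down. Next I measure.

```bash
cat > h.py <<'E'
import cv2,numpy as np
from bench import bot
def cam(n):
    m=bot.camera_model(n);K=np.array([[m['fx'],0,m['cx']],[0,m['fy'],m['cy']],[0,0,1]])
    return K,m['dist_coeffs'],cv2.Rodrigues(m['rvec'])[0],m['tvec']
def ray(n,uv):
    K,D,R,t=cam(n);q=cv2.undistortPoints(np.array([[uv]],float),K,D)[0,0]
    return -R.T@t,R.T@np.array([q[0],q[1],1])
def plane(n,uv,z):
    c,d=ray(n,uv);return c+d*(z-c[2])/d[2]
def tri(a,b):
    c1,d1=ray("top",a);c2,d2=ray("side",b)
    s=np.linalg.lstsq(np.c_[d1,-d2],c2-c1,rcond=None)[0]
    p,q=c1+s[0]*d1,c2+s[1]*d2
    return (p+q)/2,np.linalg.norm(p-q)
def blobs(img,col):
    h=cv2.cvtColor(img,cv2.COLOR_BGR2HSV)
    if col=="y":m=cv2.inRange(h,(22,200,150),(32,255,255))
    else:m=cv2.inRange(h,(0,220,120),(4,255,255))|cv2.inRange(h,(177,220,120),(180,255,255))
    n,l,s,c=cv2.connectedComponentsWithStats(m)
    return [(c[i].round(1),s[i],cv2.boxPoints(cv2.minAreaRect(np.argwhere(l==i)[:,::-1].astype(np.float32))).round(0).tolist()) for i in range(1,n) if s[i][4]>80]
E
python3 - <<'E'
from h import *
for n in("top","side"):
    for c in "yr":
        for b in blobs(cv2.imread(f"pics/{n}0.png"),c):
            K,D,R,t=cam(n); 
            print(n,c,b[0],b[1][4],b[2],plane(n,b[0],.076 if c=="y" else .05).round(4))
E
```

```text
top y [359.5 225.5] 356 [[351.0, 216.0], [368.0, 216.0], [368.0, 235.0], [351.0, 235.0]] [ 0.5578 -0.0583  0.076 ]
top y [509.6 229.6] 355 [[498.0, 220.0], [515.0, 216.0], [521.0, 239.0], [504.0, 243.0]] [ 0.5534 -0.3082  0.076 ]
top y [223.3 255.3] 383 [[212.0, 264.0], [216.0, 243.0], [234.0, 246.0], [230.0, 268.0]] [0.5072 0.161  0.076 ]
top r [361.3 157.3] 605 [[347.0, 144.0], [376.0, 144.0], [376.0, 171.0], [347.0, 171.0]] [ 0.6818 -0.0649  0.05  ]
top r [498.4 163. ] 560 [[483.0, 152.0], [512.0, 149.0], [514.0, 174.0], [485.0, 177.0]] [ 0.6762 -0.3052  0.05  ]
top r [233.8 185.5] 599 [[219.0, 173.0], [248.0, 173.0], [248.0, 200.0], [219.0, 200.0]] [0.6301 0.1516 0.05  ]
side y [281.4 213.5] 164 [[269.0, 214.0], [271.0, 206.0], [294.0, 213.0], [292.0, 221.0]] [0.5054 0.1598 0.076 ]
side y [348.  288.4] 252 [[334.0, 291.0], [336.0, 280.0], [363.0, 286.0], [361.0, 297.0]] [ 0.5558 -0.0603  0.076 ]
side y [413.4 427. ] 516 [[396.0, 417.0], [430.0, 417.0], [430.0, 437.0], [396.0, 437.0]] [ 0.5515 -0.3089  0.076 ]
side r [262.5 107.2] 195 [[251.0, 102.0], [274.0, 102.0], [274.0, 112.0], [251.0, 112.0]] [0.5772 0.6554 0.05  ]
side r [343.8 214. ] 245 [[333.0, 222.0], [333.0, 206.0], [359.0, 206.0], [359.0, 222.0]] [0.6244 0.1563 0.05  ]
side r [497.2 407.9] 1137 [[469.0, 414.0], [484.0, 383.0], [524.0, 403.0], [508.0, 433.0]] [ 0.6755 -0.3036  0.05  ]
```

```bash
python3 -m pendant '[{"claw":-1,"delta_pos":[0,0,0],"angular":[0,0,-0.123]},{"claw":-1,"delta_pos":[0,0,0],"angular":[0,0,-0.123]},{"claw":-1,"delta_pos":[0,0,0],"angular":[0,0,-0.123]},{"claw":-1,"delta_pos":[0,0,0],"angular":[0,0,-0.123]},{"claw":-1,"delta_pos":[-38,12,0],"angular":[0,0,0]},{"claw":-1,"delta_pos":[-38,12,0],"angular":[0,0,0]},{"claw":-1,"delta_pos":[-38,12,0],"angular":[0,0,0]},{"claw":-1,"delta_pos":[-38,12,0],"angular":[0,0,0]}]'
python3 -m pendant '[{"claw":-1,"delta_pos":[-38,12,0],"angular":[0,0,0]},{"claw":-1,"delta_pos":[-38,12,0],"angular":[0,0,0]},{"claw":-1,"delta_pos":[-38,12,0],"angular":[0,0,0]},{"claw":-1,"delta_pos":[-38,12,0],"angular":[0,0,0]},{"claw":-1,"delta_pos":[-38,12,0],"angular":[0,0,0]},{"claw":-1,"delta_pos":[-38,12,0],"angular":[0,0,0]},{"claw":-1,"delta_pos":[-38,12,0],"angular":[0,0,0]},{"claw":-1,"delta_pos":[-38,12,0],"angular":[0,0,0]}]'
```

```text
time_s: 0.77
ee_pos: [0.3204, 0.3843, 0.2048]
tool_rot: [-3.141, 0.001, 1.6]
force: [1.8, 0.3, 0.4]
gripper_width: 0.0002
time_s: 1.43
ee_pos: [0.4251, 0.083, 0.2055]
tool_rot: [3.142, -0.0, 1.599]
force: [0.0, 0.1, 0.6]
gripper_width: 0.0004
```

```bash
python3 -m pendant '[{"claw":-1,"delta_pos":[-39.5,11.6,0],"angular":[0,0,0]},{"claw":-1,"delta_pos":[-39.5,11.6,0],"angular":[0,0,0]},{"claw":-1,"delta_pos":[-39.5,11.6,0],"angular":[0,0,0]},{"claw":-1,"delta_pos":[-39.5,11.6,0],"angular":[0,0,0]},{"claw":-1,"delta_pos":[-39.5,11.6,0],"angular":[0,0,0]},{"claw":-1,"delta_pos":[-39.5,11.6,0],"angular":[0,0,0]},{"claw":-1,"delta_pos":[-39.5,11.6,0],"angular":[0,0,0]},{"claw":-1,"delta_pos":[-39.5,11.6,0],"angular":[0,0,0]}]'
python3 -m pendant '[{"claw":-1,"delta_pos":[-39.5,11.6,0],"angular":[0,0,0]},{"claw":-1,"delta_pos":[-39.5,11.6,0],"angular":[0,0,0]},{"claw":-1,"delta_pos":[0,0,35],"angular":[0,0,0]},{"claw":-1,"delta_pos":[0,0,35],"angular":[0,0,0]},{"claw":-1,"delta_pos":[0,0,30],"angular":[0,0,0]},{"claw":-1,"delta_pos":[0,0,0],"angular":[0,0,0]}]'
python3 - <<'E'
from h import *
p,_=bot.read_camera("top");q,_=bot.read_camera("side")
cv2.imwrite("pics/c1.png",np.hstack([cv2.resize(p[120:300,420:620],(400,360)),cv2.resize(q[280:480,300:500],(360,360))]))
print(bot.observe()['ee_pos'])
E
```

```text
time_s: 2.1
ee_pos: [0.5268, -0.2305, 0.2052]
tool_rot: [-3.141, -0.0, 1.599]
force: [-0.0, 0.5, 0.4]
gripper_width: 0.0002
time_s: 2.6
ee_pos: [0.5474, -0.3039, 0.0966]
tool_rot: [-3.131, -0.008, 1.598]
force: [-1.4, 1.3, -2.5]
gripper_width: 0.0002
[ 0.55104168 -0.30585785  0.10433897]
```

View pics/c1.png

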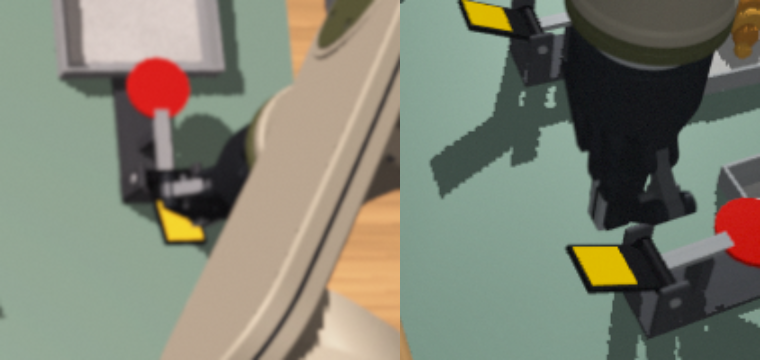

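```bash
python3 -m pendant '[{"claw":-1,"delta_pos":[0,0,0],"angular":[0,0,0]},{"claw":-1,"delta_pos":[0,0,0],"angular":[0,0,0]}]'
python3 - <<'E'
from h import *
e=bot.observe()['ee_pos'];print(e)
q,_=bot.read_camera("side");K,D,R,t=cam("side")
P=np.array([e,e+[.011,0,0],e-[.011,0,0],[.5525,-.3085,.076],[.5525+.043,-.307,.05]])
u=cv2.projectPoints(P,cv2.Rodrigues(R)[0],t,K,D)[0][:,0]
c=cv2.resize(q[340:480,350:500],None,fx=4,fy=4)
for (x,y),k in zip(u,[(255,255,255),(255,255,0),(255,0,255),(0,0,255),(0,255,0)]):cv2.circle(c,(int((x-350)*4),int((y-340)*4)),4,k,-1)
cv2.imwrite("pics/c2.png",c)
E
```

```text
time_s: 2.87
ee_pos: [0.5541, -0.3076, 0.1092]
tool_rot: [3.138, 0.003, 1.599]
force: [0.1, 0.7, 0.1]
gripper_width: 0.0
[ 0.55408149 -0.30762789  0.10920149]
```

View pics/c2.png

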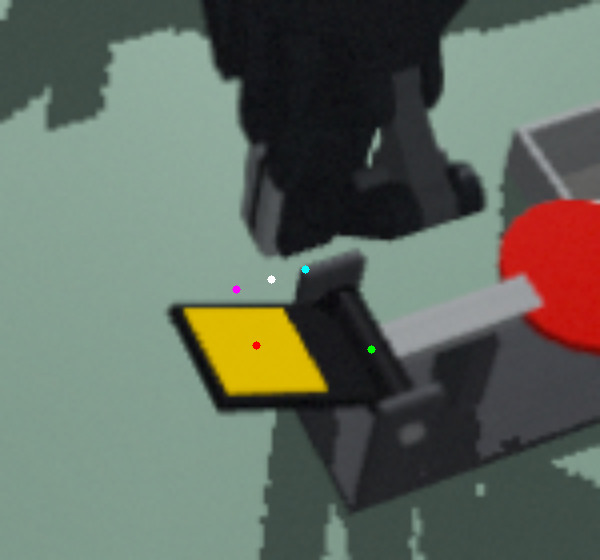

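The fingertip outline doesn't quite match the projected TCP, so I check with depth before pressing.

Run:
```python
from h import *
q,d=bot.read_camera("side");K,D,R,t=cam("side")
v,u=np.mgrid[0:480,0:640];m=d>0
n=cv2.undistortPoints(np.c_[u[m],v[m]].astype(float)[:,None],K,D)[:,0]
P=(np.c_[n,np.ones(len(n))]*d[m][:,None]-t)@R
e=bot.observe()['ee_pos'];print(e,bot.observe()['gripper_width'])
r=P-e
for lo in(-.02,-.01,0,.01,.02,.03,.05):
    s=(r[:,2]>lo)&(r[:,2]<lo+.01)&(abs(r[:,0])<.08)&(abs(r[:,1])<.08)
    print(lo,s.sum(),(np.percentile(r[s],[2,50,98],axis=0)*1000).round(0).tolist() if s.sum()>5 else'')
c=cv2.resize(q[200:480,300:600],None,fx=2,fy=2)
Q=e+np.array([[0,0,0],[0,0,.02],[0,0,.04],[0,.015,0],[0,-.015,0]])
for (x,y) in cv2.projectPoints(Q,cv2.Rodrigues(R)[0],t,K,D)[0][:,0]:cv2.circle(c,(int((x-300)*2),int((y-200)*2)),3,(0,255,0),-1)
cv2.imwrite("pics/c3.png",cv2.convertScaleAbs(c,alpha=1.8))
```

```text
[ 0.55384619 -0.30748312  0.10872767] 0.00019753807434024376
-0.02 0 
-0.01 0 
0 0 
0.01 0 
0.02 10 [[-10.0, -8.0, 26.0], [-8.0, -7.0, 28.0], [-5.0, 2.0, 30.0]]
0.03 97 [[-11.0, -14.0, 31.0], [-7.0, -8.0, 37.0], [5.0, 5.0, 40.0]]
0.05 82 [[-11.0, -15.0, 50.0], [-10.0, -7.0, 54.0], [-4.0, 5.0, 59.0]]
```

View pics/c3.png

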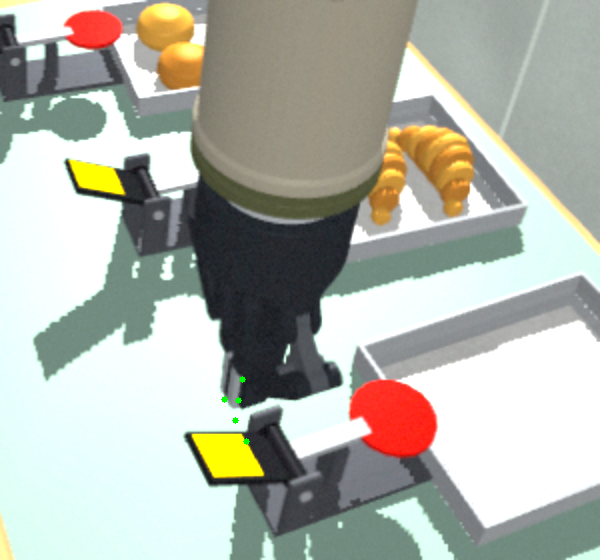

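Run:
```python
from h import *
e=bot.observe()['ee_pos']
for n in("side",):
    q,d=bot.read_camera(n);K,D,R,t=cam(n)
    for cx,cy in[(232,370),(232,390),(237,400),(250,395),(260,385),(275,385),(290,390),(310,385),(330,375),(310,350),(318,330),(265,350),(265,415),(225,455)]:
        u,v=300+cx//2,200+cy//2
        w=cv2.undistortPoints(np.array([[[u,v]]],float),K,D)[0,0]
        z=d[v,u];print((cx,cy),z,((R.T@(np.array([w[0],w[1],1])*z-t)-e)*1000).round(0))
```

```text
(232, 370) 0.5817635 [-11.  -5.  59.]
(232, 390) 0.5888098 [-11.  -8.  45.]
(237, 400) 0.5974607 [-7. -7. 33.]
(250, 395) 0.58325976 [ -3. -15.  48.]
(260, 385) 0.54655343 [-10. -32.  83.]
(275, 385) 0.5273128 [-11. -44. 100.]
(290, 390) 0.50608104 [-12. -58. 115.]
(310, 385) 0.5049632 [ -3. -60. 118.]
(330, 375) 0.5102597 [  9. -57. 117.]
(310, 350) 0.51237965 [  3. -47. 125.]
(318, 330) 0.80603224 [ 133.  112. -107.]
(265, 350) 0.5705732 [ 4. -9. 77.]
(265, 415) 0.6780795 [ 36.  23. -44.]
(225, 455) 0.6473476 [ -3.   0. -35.]
```

The horizontal match is good, but depth puts the finger ends about 25 mm above the reported TCP. I'll descend in steps and go by force and disc motion rather than absolute height.

```bash
python3 -m pendant '[{"claw":-1,"delta_pos":[0,0,8],"angular":[0,0,0]},{"claw":-1,"delta_pos":[0,0,8],"angular":[0,0,0]},{"claw":-1,"delta_pos":[0,0,6],"angular":[0,0,0]},{"claw":-1,"delta_pos":[0,0,0],"angular":[0,0,0]},{"claw":-1,"delta_pos":[0,0,0],"angular":[0,0,0]}]'
for i in 1; do python3 - <<'E'
from h import *
q,d=bot.read_camera("side");p,_=bot.read_camera("top")
cv2.imwrite("pics/c4.png",cv2.resize(q[320:480,330:530],None,fx=3,fy=3))
print(bot.observe()['ee_pos'],bot.observe()['force'],[b[:1] for b in blobs(q,"r")])
E
done
```

```text
time_s: 3.43
ee_pos: [0.5515, -0.3062, 0.0823]
tool_rot: [-3.14, -0.001, 1.599]
force: [-0.4, -0.1, 0.2]
gripper_width: -0.0002
[ 0.55221927 -0.30667411  0.08355847] [ 0.05405571 -0.15927078  0.12567628] [(array([341.7, 214.3]),), (array([497.2, 408.1]),)]
```

View pics/c4.png

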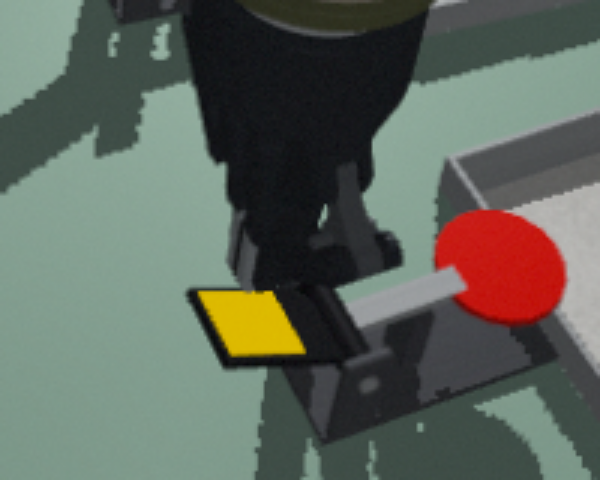

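```bash
for k in 1; do python3 -m pendant '[{"claw":-1,"delta_pos":[0,0,6],"angular":[0,0,0]},{"claw":-1,"delta_pos":[0,0,6],"angular":[0,0,0]},{"claw":-1,"delta_pos":[0,0,0],"angular":[0,0,0]},{"claw":-1,"delta_pos":[0,0,0],"angular":[0,0,0]}]'
python3 -m pendant '[{"claw":-1,"delta_pos":[0,0,6],"angular":[0,0,0]},{"claw":-1,"delta_pos":[0,0,6],"angular":[0,0,0]},{"claw":-1,"delta_pos":[0,0,0],"angular":[0,0,0]},{"claw":-1,"delta_pos":[0,0,0],"angular":[0,0,0]}]'; done
python3 - <<'E'
from h import *
q,d=bot.read_camera("side")
cv2.imwrite("pics/c5.png",cv2.resize(q[320:480,330:530],None,fx=3,fy=3))
print(bot.observe()['ee_pos'],bot.observe()['force'],[b[:1] for b in blobs(q,"r")])
E
```

```text
time_s: 3.87
ee_pos: [0.5517, -0.3064, 0.0708]
tool_rot: [-3.14, -0.001, 1.599]
force: [1.0, 0.9, 0.0]
gripper_width: 0.0001
time_s: 4.2
ee_pos: [0.5517, -0.3064, 0.0588]
tool_rot: [-3.14, -0.001, 1.599]
force: [0.2, -0.6, 0.1]
gripper_width: 0.0003
[ 0.5520267  -0.30656687  0.05930014] [ 0.64559274 -0.35049657 -0.35538249] [(array([340.6, 217.9]),), (array([497.1, 408.1]),)]
```

View pics/c5.png

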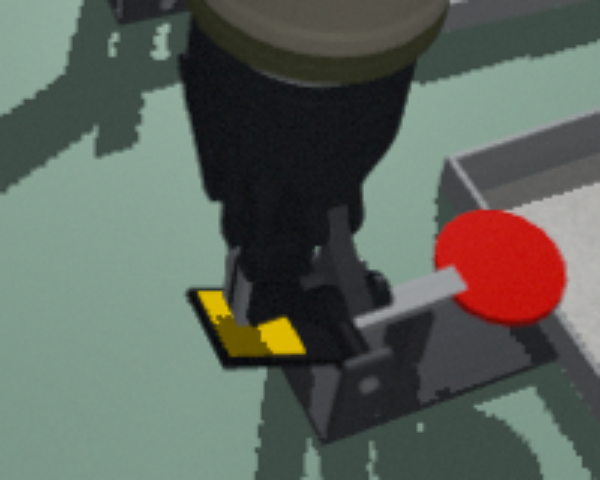

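Visual heights are confirmed: the tip is over the yellow patch and just above it, with no contact yet. I continue down.

```bash
python3 -m pendant '[{"claw":-1,"delta_pos":[0,0,6],"angular":[0,0,0]},{"claw":-1,"delta_pos":[0,0,6],"angular":[0,0,0]},{"claw":-1,"delta_pos":[0,0,0],"angular":[0,0,0]}]'
python3 -m pendant '[{"claw":-1,"delta_pos":[0,0,5],"angular":[0,0,0]},{"claw":-1,"delta_pos":[0,0,5],"angular":[0,0,0]},{"claw":-1,"delta_pos":[0,0,0],"angular":[0,0,0]}]'
python3 - <<'E'
from h import *
q,d=bot.read_camera("side")
print(bot.observe()['ee_pos'],bot.observe()['force'],[(b[0],b[1][4]) for b in blobs(q,"r")])
E
```

```text
time_s: 4.5
ee_pos: [0.5519, -0.3066, 0.0464]
tool_rot: [-3.141, -0.0, 1.599]
force: [0.9, -0.2, 1.0]
gripper_width: -0.0001
time_s: 4.75
ee_pos: [0.5518, -0.3065, 0.0365]
tool_rot: [-3.141, -0.001, 1.599]
force: [0.6, 0.5, 0.3]
gripper_width: -0.0001
[ 0.55182829 -0.30642412  0.03677584] [ 0.82068086 -0.375735   -0.30153693] [(array([498.2, 398.5]), np.int32(1325))]
```

```bash
python3 -m pendant '[{"claw":-1,"delta_pos":[0,0,5],"angular":[0,0,0]},{"claw":-1,"delta_pos":[0,0,5],"angular":[0,0,0]},{"claw":-1,"delta_pos":[0,0,0],"angular":[0,0,0]}]'
python3 - <<'E'
from h import *
q,d=bot.read_camera("side")
cv2.imwrite("pics/c6.png",cv2.resize(q[280:480,330:530],None,fx=3,fy=3))
K,D,R,t=cam("side")
print(bot.observe()['ee_pos'],bot.observe()['force'],[(b[0],b[1][4]) for b in blobs(q,"r")])
E
```

```text
time_s: 5.05
ee_pos: [0.5519, -0.3065, 0.0265]
tool_rot: [-3.141, -0.0, 1.599]
force: [0.3, 0.1, 0.0]
gripper_width: -0.0002
[ 0.55186318 -0.30640274  0.02678934] [ 0.09564452  0.29459651 -0.32773037] [(array([496. , 392.8]), np.int32(1397))]
```

View pics/c6.png

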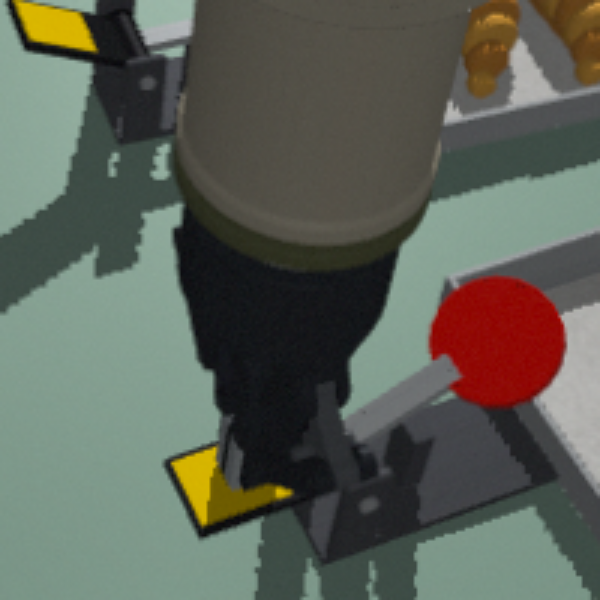

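```bash
cat >> h.py <<'E'
def disc():
    q,d=bot.read_camera("side");K,D,R,t=cam("side")
    h=cv2.cvtColor(q,cv2.COLOR_BGR2HSV)
    m=((h[...,0]<5)|(h[...,0]>176))&(h[...,1]>220)&(h[...,2]>60)
    m[:330]=0;m=cv2.erode(m.astype(np.uint8),np.ones((3,3)))&(d>0)
    v,u=np.nonzero(m)
    n=cv2.undistortPoints(np.c_[u,v].astype(float)[:,None],K,D)[:,0]
    P=(np.c_[n,np.ones(len(n))]*d[v,u][:,None]-t)@R
    N=np.linalg.svd(P-P.mean(0),full_matrices=False)[2][2]
    o=bot.observe()
    print("disc",len(P),P.mean(0).round(4),"angle",np.arccos(abs(N[2])).round(3),"tcp",o['ee_pos'].round(4),"F",o['force'].round(1))
    return q
E
python3 -c "import h;h.disc()"
python3 -m pendant '[{"claw":-1,"delta_pos":[0,0,5],"angular":[0,0,0]},{"claw":-1,"delta_pos":[0,0,5],"angular":[0,0,0]},{"claw":-1,"delta_pos":[0,0,0],"angular":[0,0,0]}]'
python3 -c "import h;h.disc()"
```

```text
disc 1227 [ 0.6627 -0.3061  0.0921] angle 0.518 tcp [ 0.552  -0.3064  0.027 ] F [-0.5  0.  -0.1]
time_s: 5.4
ee_pos: [0.5532, -0.3069, 0.0186]
tool_rot: [3.14, 0.001, 1.599]
force: [-1.9, 1.4, 6.9]
gripper_width: -0.0002
disc 1243 [ 0.6515 -0.3069  0.1076] angle 0.759 tcp [ 0.5531 -0.3069  0.0186] F [-0.   1.9  6.8]
```

The flag angle is about 0.76 with the force rising, so the tab is at its stop. One small extra press, then I retreat straight up.

```bash
python3 -m pendant '[{"claw":-1,"delta_pos":[0,0,2],"angular":[0,0,0]},{"claw":-1,"delta_pos":[0,0,0],"angular":[0,0,0]}]'
python3 -m pendant '[{"claw":-1,"delta_pos":[0,0,-8],"angular":[0,0,0]},{"claw":-1,"delta_pos":[0,0,-20],"angular":[0,0,0]},{"claw":-1,"delta_pos":[0,0,-35],"angular":[0,0,0]},{"claw":-1,"delta_pos":[0,0,-35],"angular":[0,0,0]},{"claw":-1,"delta_pos":[0,0,-35],"angular":[0,0,0]},{"claw":-1,"delta_pos":[0,0,0],"angular":[0,0,0]},{"claw":-1,"delta_pos":[0,0,0],"angular":[0,0,0]}]'
python3 -c "
import h,numpy as np
q=h.disc();h.cv2.imwrite('pics/c7.png',q)"
```

```text
time_s: 5.62
ee_pos: [0.5533, -0.307, 0.0182]
tool_rot: [3.14, 0.001, 1.599]
force: [-7.2, 4.4, 18.4]
gripper_width: -0.0001
time_s: 6.2
ee_pos: [0.5542, -0.3079, 0.152]
tool_rot: [3.137, 0.004, 1.599]
force: [0.2, 0.1, -0.1]
gripper_width: -0.0002
disc 1231 [ 0.6514 -0.3069  0.1075] angle 0.762 tcp [ 0.5528 -0.307   0.1492] F [-0.4 -0.4 -0.7]
```

View pics/c7.png

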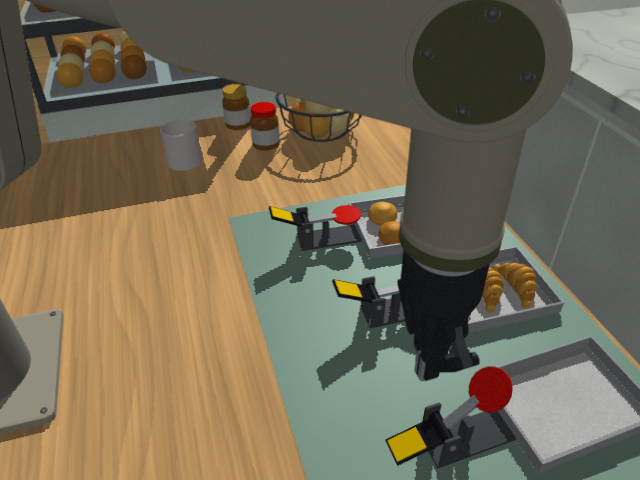

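The flag of the empty tray stands up at (490,390) with the fingers clear of it. The bun and croissant tabs are unmoved at (281,214) and (348,289).

```bash
python3 -c "
from bench import bot
print(bot.close_job())"
```

```text
the job is handed in; nothing more can be done
None
```

I pressed the empty tray's tab (the rightmost tray in the top view) down to its stop with the shut fingers, lifted clear and handed the job in at about 6.3 s.

- **Refill flag:** After letting go, the disc measured 0.76 rad by depth, with its centre about 107 mm high; fully up is 0.75 rad and 105 mm. It stayed there once the arm had lifted off.
- **Other flags:** In the last side picture the bun and croissant tabs are where they started. I judged this by eye and did not measure their angles. The gripper hid the croissant disc in that view.
- **Forces:** The wrist force peaked at about 20 N in the readings taken. It was back to about zero after lifting, so the robot is touching nothing.
- **Disagreement:** By the depth image, the shut fingertips sat about 25 mm behind the reported tool point. Because of that I stopped on contact force and disc angle rather than on the reported height.
- **Force reading:** The sensor showed almost nothing for the tab's expected 3 N until the stop was reached.

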